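Swap the battery pack in the push-push charger

TASK

Swap the battery packs: press gently on the pack in the charger's bay so that its push-push catch releases and it pops up by itself, then stand it in the free pocket of the wooden block. Put the block's other pack in the bay and press it gently down until the catch keeps it down. Never force a pack with more than 18 N once it reaches the end of its travel, and leave the other things where they are.

Things in the scene. Friction and masses are not known exactly. Their poses are not given: they have to be found in the camera images.
- charger: Grey plastic block fixed to the table, 76 (x) by 80 (y) by 98 mm tall, 84 x 88 mm black foot plate; origin at the centre of its underside. In its top is one bay with a sprung cradle and a push-push catch. To latch or release, press the pack to the end of its travel, well past the held depth, and let it rise. That takes 1 to 6 N; at the end the force climbs about 5 N per mm: at 10 N held the catch has worked.
- bay_mouth (a point): Centre of the bay's opening, level with the charger's top, 98 mm above the table and 10 mm from the charger's middle towards its -x. z up. The bay goes straight down, 26 (x) by 36 (y) mm, 3 mm chamfer. Pack released: its centre 3 mm above this point (top 48 mm proud). Pack held: its centre 15 to 30 mm below (the catch sits up to 10 mm differently in each charger, unseen), and claws keep it from being pulled out.
- cradle: Sprung black plastic plate in the bay, 22 by 32 mm, under the pack; moves only up and down. Origin at the centre of its upper face, on which the pack's underside rests; 42 mm below the bay's mouth when up. More than 18 N between a pack and the cradle counts as forced.
- pack_old_mid (a point): Centre of the battery pack that is held down in the bay at the start. Upright black plastic block, 24 (x) by 34 (y) by 90 mm tall, 0.09 to 0.18 kg, flat top and bottom, same after a half turn, z up; notches for the claws on its two narrow sides, 6 to 20 mm above its underside.
- pack_old: The same pack; origin at the centre of its underside, 45 mm below pack_old_mid.
- pack_new_mid (a point): Centre of the other battery pack, of the same form, size and axes, which stands in one pocket of the wooden block at the start.
- pack_new: The same pack; origin at the centre of its underside, 45 mm below pack_new_mid.
- pocket_0 (a point): Centre of the mouth of one of two pockets in the wooden block, 30 mm above the table, z up. The block is pale wood, fixed, 60 (x) by 150 (y) by 30 mm. A pocket is 27 (x) by 37 (y) mm, 22 mm deep, 3 mm chamfer; a pack standing in it has its centre 23 mm above this point. pack_new stands in this one at the start.
- pocket_1 (a point): The same for the other pocket, 90 mm away along the block's -y; free at the start.
- rinse_bottle: Bystander: white squeeze bottle, 53 mm wide, 152 mm tall, origin at the centre of its underside.
- pigment_jar: Bystander: pigment jar with a black lid, 48 mm wide, 64 mm tall, origin at the centre of its underside.
- tape: Bystander: roll of masking tape lying flat, 72 mm wide, 19 mm tall, origin at the centre of its underside.
- back_stamp: Bystander: small wooden hand stamp, 26 mm wide, 64 mm tall, origin at the centre of its underside.
Not all that is in view belongs to the job. What is shaped like the pack_new but purple is not meant.

How it is judged:
By the outcome, as a careful person would: the job done as asked, in the order asked, and still so for the second after the job is handed in, with the robot touching nothing.
It also fails if it takes over 72 s, if anything falls off the work surface, if the arm or the gripper's body presses on something with over 40 N, if the wrist force passes 120 N, or if a joint passes its speed limit or range.

ROBOT

A 7-joint arm with a two-finger parallel gripper is mounted at the origin on a cart in front of the work surface, level with it; the furniture and walls round the work are solid. World frame = base frame: x ahead of the robot, y to its left, z up, the work surface at z = 0. Lengths are in m, angles in degrees, forces in N, time in s.
With the tool pointing down it reaches from about 0.425 to 0.875 m from the base axis. Payload 4.7 kg.
Tool frame: the origin (TCP) lies at the very end of the fingers, on their centre line; the grasp point (between the pads) lies 19 mm behind it; z points along the fingers, y is the line along which they close (so a half turn about z gives the same grasp; the last joint's range is limited). The gripper opens to 87 mm and grips with 3 to 60 N. Pads are 19 mm wide; open, the fingers measure 117 mm over their backs; the gripper's body (75 mm by 190 mm) begins 51 mm behind the grasp point.
Start: joints at [69.391, 18.392, -4.016, 83.108, 1.295, 78.541, -3.26], TCP at [0.237, -0.605, 0.223] pointing down, gripper open.
Joint ranges: [-163.93, 163.93], [-17.29, 119.83], [-79.2, 71.16], [3.27, 140.29], [-89.18, 269.18], [5.43, 117.66], [-154.24, 154.24]. Speed limits (degrees/s): [147.25, 147.25, 180, 180, 180, 180, 180].

INTERFACE

Orientations are given as [roll, pitch, yaw] about the fixed x, y, z axes, in that order (R = Rz(yaw) Ry(pitch) Rx(roll)).
In Python, from cell import get_obs, eyes, env gives the robot as it stands.
- The arm moves only by the tool servo_tool, never from a script. Its argument "series" is a list that holds one entry, the list of rows, each a list of 7 numbers: the shift along the tool's x, y, z in units of 300 mm (1.0 is 300 mm), then the turn, a rotation vector about the tool's x, y, z in units of pi rad (1.0 is pi rad), then the opening, from 0 (shut) to 1 (fully open). In form: [[[tx, ty, tz, wx, wy, wz, gripper], ...]]. A call has 1 to 12 rows; each row is the pose to reach, as a shift and turn from the pose commanded when the call began, along the tool's axes at that moment, turning the shorter way round; what a row does not reach only later rows make up. A row lasts 1/12 s, in which the tool goes at most 41.7 mm and 7.16 degrees, less where a joint would pass 70% of its speed; a pose out of reach is approached as far as the arm can. A call with a number of a shift or a turn outside -1 to 1 is refused whole. A call with a gripper value outside its range is refused whole. The fingers move at their own pace and stop on an object; "grip_force" is the grip in N (left out, the last holds). Time passes only in rows, so rows that repeat a pose let the fingers close. It gives the time, the measured TCP pose, the force, the opening and the grip force at its end, in the units of the state.
- get_obs(): the state, without advancing time (a new reading comes with each control period).
- eyes.read_camera(name): name is "side" or "top" or "wrist"; returns a dict with "frame" (480x640x3 uint8, red, green, blue), "depth" (480x640 float32, m along the optical axis (not along the pixel's ray), 0 where there is no reading), "fx", "fy", "cx", "cy" (pixels), "distortion" ([k1, k2, p1, p2, k3] as OpenCV has them; the pictures are not rectified), "origin" and "rotation" of the camera in the world; the wrist camera has in their place "mount" (4x4, takes a point from camera to tool coordinates, whose origin is the TCP and whose axes are the flange's). Camera axes: x right, y down, z forward; pixel columns grow to the right and rows downward; lengths in m; the calibration is good to about 2 mm. A picture is of the moment at which its call begins: read the wrist's pose just before it.
- env.sign_off(): hands the job in; it is judged then, once.
The state is a dict: "time_s": time; "qpos": joint angles; "joint_velocities": joint speeds; "effort": joint torques, N m; "tool_pos": TCP position; "tool_rot": TCP orientation; "force": force on the tool from outside, world axes, zero at the start; "wrist_torque": the same for the moment, N m; "grip_width": finger opening in m; "grasp_force": force on a finger pad.
Only numpy, scipy, OpenCV 4.12 (cv2) and the standard library are available. Lean on these libraries where they do the work, as an engineer would, in place of code of your own. Each camera call takes 0.05 s, during which the arm holds its last target. There are 200 camera calls.

## Working session

There is one attempt and no reset: what is moved stays moved. The work goes in short steps, Python scripts to look and compute and a tool call to move; the robot and the scene stay as the last step left them, time stands still between calls to the robot, and variables do not carry over. Pictures are saved under pics/ and viewed, at most 10 in all, crops included, and the job is handed in when it is done.

Besides the shell and the picture viewer there is one more tool, called as name(argument=value, ...) on one line, values as JSON. servo_tool: Moves the arm, as the interface text tells. Shifts and turns lie within -1 to 1; 1 stands for 300 mm of shift or pi rad of turn. Its arguments: {"type":"object","properties":{"series":{"type":"array"},"grip_force":{"type":"number"}},"required":["series"]}

```bash
mkdir -p pics
cat > h.py <<'E'
import numpy as np, cv2
from cell import get_obs, eyes, env
from scipy.spatial.transform import Rotation as R
def cam(n):
    o=get_obs(); c=eyes.read_camera(n)
    if 'mount' in c:
        T=np.eye(4); T[:3,:3]=R.from_euler('xyz',o['tool_rot'],degrees=True).as_matrix(); T[:3,3]=o['tool_pos']
        M=T@np.array(c['mount']); c['rotation']=M[:3,:3]; c['origin']=M[:3,3]
    c['rotation']=np.array(c['rotation']); c['origin']=np.array(c['origin'])
    c['K']=np.array([[c['fx'],0,c['cx']],[0,c['fy'],c['cy']],[0,0,1]]); c['D']=np.array(c['distortion'],float)
    return c
def plane(c,uv,z):
    p=cv2.undistortPoints(np.array(uv,float).reshape(-1,1,2),c['K'],c['D'])[:,0]
    d=np.c_[p,np.ones(len(p))]@c['rotation'].T
    return c['origin']+d*((z-c['origin'][2])/d[:,2])[:,None]
def proj(c,P):
    Rt=c['rotation'].T
    return cv2.projectPoints(np.array(P,float).reshape(-1,3),cv2.Rodrigues(Rt)[0],-Rt@c['origin'],c['K'],c['D'])[0][:,0]
def cloud(c):
    v,u=np.mgrid[:480,:640]; p=cv2.undistortPoints(np.c_[u.ravel(),v.ravel()].astype(float).reshape(-1,1,2),c['K'],c['D'])[:,0]
    d=c['depth'].ravel()[:,None]; P=np.c_[p,np.ones(len(p))]*d@c['rotation'].T+c['origin']
    P[d[:,0]==0]=np.nan
    return P.reshape(480,640,3)
def save(c,n,crop=None,s=1):
    f=c['frame'][:,:,::-1]
    if crop: f=f[crop[1]:crop[3],crop[0]:crop[2]]
    cv2.imwrite('pics/'+n,cv2.resize(f,None,fx=s,fy=s,interpolation=cv2.INTER_CUBIC))
E
python3 - <<'E'
from h import *
import pickle
print(get_obs())
for n in ['top','side']:
    c=cam(n); save(c,n+'0.png'); pickle.dump(c,open(n+'.pkl','wb')); print(n,c['origin'],c['rotation'].round(3).tolist(),c['fx'],c['D'])
E
```

```text
{'time_s': 0.0, 'qpos': array([69.39080266, 18.44026406, -4.01444927, 83.17304716,  1.29427981,
       78.54154137, -3.26043068]), 'joint_velocities': array([-0.04038032,  0.04052005, -0.00024488,  0.06510676, -0.03442699,
       -0.0013793 ,  0.00747708]), 'effort': array([ 2.25634285e-04, -4.91286242e+01, -4.03945176e-01, -3.12527883e+01,
       -6.40417007e-02,  4.37301700e-02,  1.43210900e-04]), 'tool_pos': array([ 0.23709702, -0.60462974,  0.22146397]), 'tool_rot': array([-1.79890344e+02,  5.33079146e-03,  2.14173097e+01]), 'force': array([-0.73754529, -0.03342598, -0.27575657]), 'wrist_torque': array([ 0.01651219, -0.0272551 , -0.04473925]), 'grasp_force': 0.0, 'grip_width': 0.08718305536770844}
top [ 0.44955216 -0.08885655  1.19744322] [-173.874, 0.369, -90.891] 517.0562836799014 [-0.01736835  0.          0.          0.          0.        ]
side [0.26282855 0.76813828 0.88985974] [-132.579, -0.688, -160.772] 583.4319790911611 [-0.08321549  0.          0.          0.          0.        ]
```

Run:
```python
s=open('h.py').read()
s=s.replace("c['rotation']=np.array(c['rotation']);","c['rotation']=np.array(c['rotation']) if np.size(c['rotation'])==9 else R.from_euler('xyz',c['rotation'],degrees=True).as_matrix();")
open('h.py','w').write(s)
import pickle
from h import *
for n in ['top','side']:
    c=pickle.load(open(n+'.pkl','rb')); c['rotation']=R.from_euler('xyz',c['rotation'],degrees=True).as_matrix(); pickle.dump(c,open(n+'.pkl','wb'))
    print(proj(c,[[.5,0,0],[.7,0,0],[.5,.2,0]]).round())
```

```text
[[287. 265.]
 [287. 180.]
 [201. 266.]]
[[332. 292.]
 [243. 268.]
 [297. 369.]]
```

View pics/top0.png

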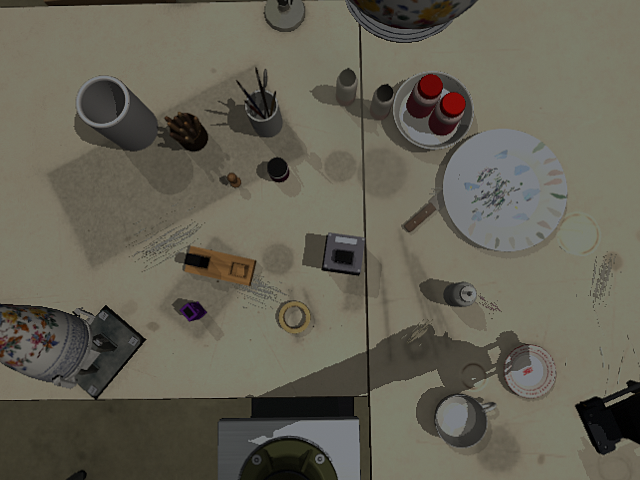

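View pics/side0.png

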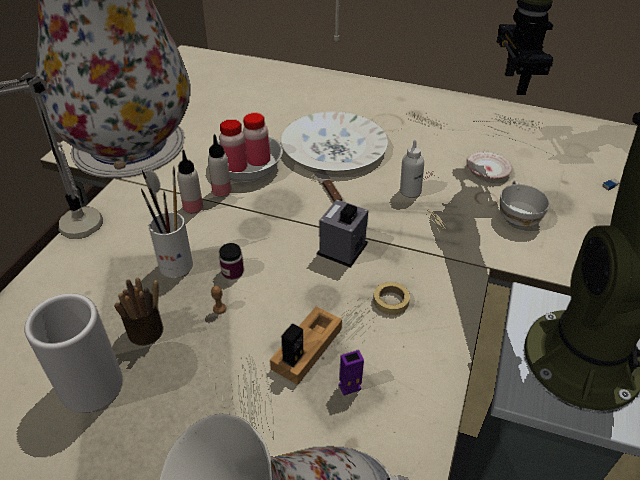

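Top view: charger (343,253) with a black pack in its bay; wooden block (220,265) with the black pack at (197,261), free pocket at (240,269). Pack-shaped candidates: black (197,261) and purple (193,311); the black one standing in the block fits, and purple is excluded by the task. Now measuring, with the confirming crop.

Run:
```python
import pickle
from h import *
c=pickle.load(open('top.pkl','rb')); s=pickle.load(open('side.pkl','rb'))
save(c,'crop.png',(170,220,380,340),3.8)
P=cloud(c); Q=cloud(s)
print('table z',np.nanmedian(P[280:290,390:410,2]))
def rect(m,u0,v0,u1,v1,name,z=None,X=P):
    mm=np.zeros(m.shape,np.uint8); mm[v0:v1,u0:u1]=m[v0:v1,u0:u1]*255
    n,l,st,_=cv2.connectedComponentsWithStats(mm); k=1+st[1:,4].argmax(); mm=(l==k)
    zz=np.nanmedian(X[mm][:,2]); 
    cs=cv2.findContours(mm.astype(np.uint8),0,2)[0]; ct=max(cs,key=cv2.contourArea)[:,0]
    cc=c if X is P else s
    p=plane(cc,ct,z if z else zz)
    r=cv2.minAreaRect((p[:,:2]*1000).astype(np.float32)); print(name,'z',zz.round(4),'rect',np.round(r[0],1),np.round(r[1],1),round(r[2],1))
z=P[:,:,2]
rect((z>.088)&(z<.105),310,225,380,285,'charger top')
rect((z>.108)&(z<.135),310,225,380,285,'old top')
rect((z>.085)&(z<.11),170,235,215,285,'new top')
rect((z>.023)&(z<.037),170,235,270,295,'block top')
z2=Q[:,:,2]
rect((z2>.088)&(z2<.105),300,190,390,270,'S charger top',X=Q)
rect((z2>.106)&(z2<.135),300,190,390,270,'S old top',X=Q)
rect((z2>.085)&(z2<.11),270,310,320,370,'S new top',X=Q)
rect((z2>.023)&(z2<.037),255,290,350,390,'S block',X=Q)
```

```text
table z -0.0002694437213969225
charger top z 0.0975 rect [ 522.3 -127.9] [79.8 76.1] 81.0
old top z 0.117 rect [ 512.5 -126.2] [33.7 24. ] 80.9
new top z 0.0972 rect [511.4 194.6] [37.1 24.6] 77.9
block top z 0.0296 rect [501.3 152.2] [151.   60.1] 76.6
S charger top z 0.0981 rect [ 518.6 -122.9] [92.4 81.2] 81.1
S old top z 0.1172 rect [ 508.4 -120.4] [45.4 29.4] 80.3
S new top z 0.0975 rect [507.1 200.3] [41.9 30. ] 77.2
S block z 0.0302 rect [497.7 153.7] [154.   64.2] 76.7
```

View pics/crop.png

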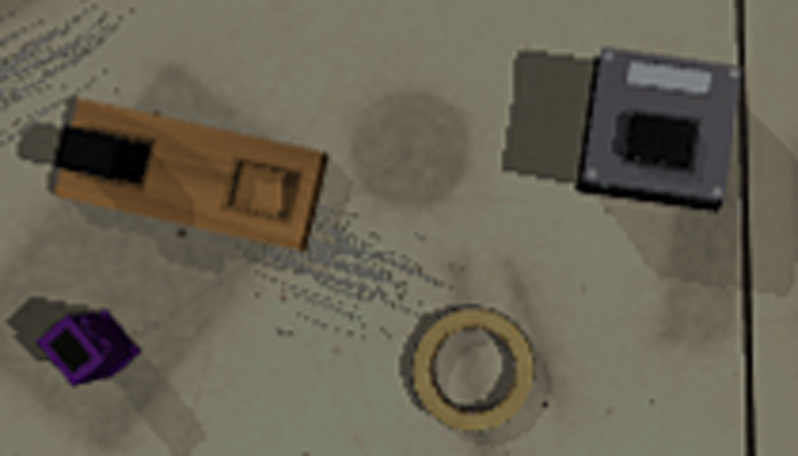

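The crop confirms it: a black pack stands in the block's left pocket (about 100,152 in the crop), the right pocket (265,188) is empty, and the purple decoy (90,348) stands apart. Charger yaw is about -9°, bay at (0.5125, -0.126). Moving over the charger in two legs.

servo_tool(series=[[[0.72,-0.575,-0.05,0,0,-0.165,1],[0.72,-0.575,-0.05,0,0,-0.165,1],[0.72,-0.575,-0.05,0,0,-0.165,1],[0.72,-0.575,-0.05,0,0,-0.165,1],[0.72,-0.575,-0.05,0,0,-0.165,1],[0.72,-0.575,-0.05,0,0,-0.165,1],[0.72,-0.575,-0.05,0,0,-0.165,1],[0.72,-0.575,-0.05,0,0,-0.165,1],[0.72,-0.575,-0.05,0,0,-0.165,1],[0.72,-0.575,-0.05,0,0,-0.165,1]]])

```text
time_s: 0.93
tool_pos: [0.3746, -0.3664, 0.2373]
tool_rot: [-180.0, 0.1, 51.1]
force: [-0.4, -0.4, -0.7]
grip_width: 0.0869
grasp_force: 0.0
```

```bash
cat >> h.py <<'E'
def to(x,y,z,yaw):
    o=get_obs(); r=R.from_euler('xyz',o['tool_rot'],degrees=True)
    t=r.inv().apply(np.array([x,y,z])-o['tool_pos'])/.3
    w=(r.inv()*R.from_euler('xyz',[180,0,yaw],degrees=True)).as_rotvec()/np.pi
    print('t',o['time_s'],'pos',o['tool_pos'].round(4),'rot',o['tool_rot'].round(2),'F',o['force'].round(2),'w',round(o['grip_width'],4)); print('cmd',t.round(4),w.round(4))
E
python3 -c "
from h import *
to(.5125,-.126,.25,81)"
```

```text
t 0.9333 pos [ 0.3746 -0.3664  0.2373] rot [-1.7998e+02  6.0000e-02  5.1070e+01] F [-0.39 -0.42 -0.65] w 0.0869
cmd [ 0.9122 -0.146  -0.0433] [-0.0002  0.0003 -0.1663]
```

servo_tool(series=[[[0.912,-0.146,-0.043,0,0,-0.166,0],[0.912,-0.146,-0.043,0,0,-0.166,0],[0.912,-0.146,-0.043,0,0,-0.166,0],[0.912,-0.146,-0.043,0,0,-0.166,0],[0.912,-0.146,-0.043,0,0,-0.166,0],[0.912,-0.146,-0.043,0,0,-0.166,0],[0.912,-0.146,-0.043,0,0,-0.166,0],[0.912,-0.146,-0.043,0,0,-0.166,0],[0.912,-0.146,-0.043,0,0,-0.166,0],[0.912,-0.146,-0.043,0,0,-0.166,0]]])

```text
time_s: 1.77
tool_pos: [0.5124, -0.1278, 0.2499]
tool_rot: [-179.9, 0.0, 80.8]
force: [-0.2, -0.8, -0.4]
grip_width: 0.0284
grasp_force: 0.0
```

Run:
```python
from h import *
import pickle
c=cam('wrist'); save(c,'w1.png'); pickle.dump(c,open('w1.pkl','wb'))
to(.5125,-.126,.14,81)
print(c['origin'].round(3),c['rotation'][:,2].round(3), proj(c,[[.5125,-.126,.117]]))
```

```text
t 1.8167 pos [ 0.5122 -0.1281  0.2499] rot [-1.7993e+02  4.0000e-02  8.0750e+01] F [ 0.44 -0.05 -0.73] w 0.024
cmd [7.500e-03 2.000e-04 3.662e-01] [-0.0004  0.0002 -0.0014]
[ 0.523 -0.059  0.412] [-0.042 -0.253 -0.967] [[318.20186461 230.45427524]]
```

View pics/w1.png

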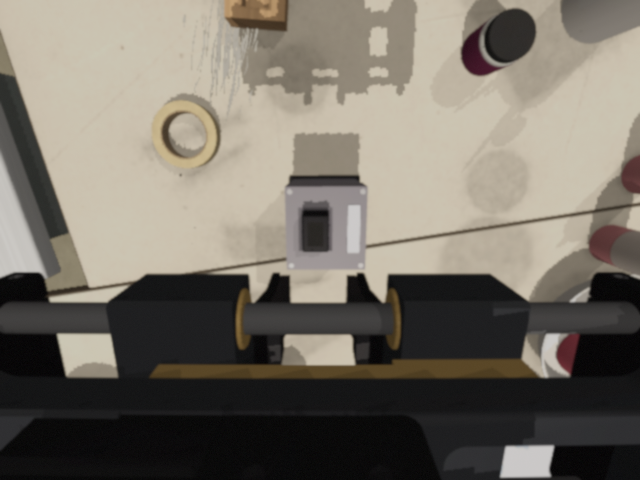

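The wrist picture shows the charger (326,226) and pack top (316,231), matching the prediction (318,230). I'll refine from its depth.

```bash
cat >> h.py <<'E'
def rect(c,z0,z1,near,rad=.08,lab=''):
    X=cloud(c); m=(X[:,:,2]>z0)&(X[:,:,2]<z1)&(np.hypot(X[:,:,0]-near[0],X[:,:,1]-near[1])<rad)
    n,l,st,_=cv2.connectedComponentsWithStats(m.astype(np.uint8)); mm=(l==1+st[1:,4].argmax())
    zz=np.nanmedian(X[mm][:,2]); ct=max(cv2.findContours(mm.astype(np.uint8),0,2)[0],key=cv2.contourArea)[:,0]
    r=cv2.minAreaRect((plane(c,ct,zz)[:,:2]*1000).astype(np.float32)); print(lab,'z',zz.round(4),np.round(r[0],1),np.round(r[1],1),round(r[2],1))
E
python3 - <<'E'
from h import *
import pickle
c=pickle.load(open('w1.pkl','rb'))
rect(c,.108,.135,(.5125,-.126),lab='old'); rect(c,.09,.104,(.5125,-.126),lab='chg')
E
```

```text
old z 0.1175 [ 509.1 -127. ] [34.7 23.6] 81.2
chg z 0.0979 [ 518.7 -129.4] [80.8 76. ] 80.9
```

servo_tool(series=[[[0.005,-0.005,0.14,0,0,-0.001,0],[0.005,-0.005,0.25,0,0,-0.001,0],[0.005,-0.005,0.35,0,0,-0.001,0],[0.005,-0.005,0.4,0,0,-0.001,0],[0.005,-0.005,0.417,0,0,-0.001,0],[0.005,-0.005,0.417,0,0,-0.001,0],[0.005,-0.005,0.417,0,0,-0.001,0]]])

```text
time_s: 2.4
tool_pos: [0.5121, -0.1249, 0.1262]
tool_rot: [179.9, 0.0, 81.1]
force: [-0.7, -0.7, 0.3]
grip_width: 0.0003
grasp_force: 0.0
```

servo_tool(series=[[[0,0,0.01,0,0,0,0],[0,0,0.02,0,0,0,0],[0,0,0.03,0,0,0,0],[0,0,0.035,0,0,0,0],[0,0,0.04,0,0,0,0],[0,0,0.045,0,0,0,0],[0,0,0.045,0,0,0,0]]])

```text
time_s: 2.98
tool_pos: [0.5123, -0.1237, 0.1121]
tool_rot: [179.9, 0.0, 81.2]
force: [-0.5, -0.3, 5.0]
grip_width: 0.0003
grasp_force: 2.3
```

servo_tool(series=[[[0,0,0.004,0,0,0,0],[0,0,0.008,0,0,0,0],[0,0,0.01,0,0,0,0],[0,0,0.01,0,0,0,0]]])

```text
time_s: 3.32
tool_pos: [0.5122, -0.1236, 0.109]
tool_rot: [180.0, 0.0, 81.2]
force: [-0.1, -1.4, 4.6]
grip_width: 0.0008
grasp_force: 2.4
```

servo_tool(series=[[[0,0,0.003,0,0,0,0],[0,0,0.006,0,0,0,0],[0,0,0.006,0,0,0,0]]])

```text
time_s: 3.57
tool_pos: [0.5121, -0.1236, 0.1072]
tool_rot: [180.0, 0.0, 81.2]
force: [0.7, -0.7, 4.6]
grip_width: 0.0
grasp_force: 2.4
```

servo_tool(series=[[[0,0,0.003,0,0,0,0],[0,0,0.006,0,0,0,0],[0,0,0.006,0,0,0,0]]])

```text
time_s: 3.82
tool_pos: [0.5121, -0.1235, 0.1054]
tool_rot: [180.0, 0.0, 81.2]
force: [0.7, -1.0, 4.3]
grip_width: 0.0007
grasp_force: 2.5
```

servo_tool(series=[[[0,0,0.003,0,0,0,0],[0,0,0.006,0,0,0,0],[0,0,0.006,0,0,0,0]]])

```text
time_s: 4.07
tool_pos: [0.512, -0.1236, 0.1036]
tool_rot: [180.0, 0.0, 81.2]
force: [0.5, -0.2, 5.7]
grip_width: 0.0008
grasp_force: 2.6
```

servo_tool(series=[[[0,0,0.003,0,0,0,0],[0,0,0.003,0,0,0,0],[0,0,0.003,0,0,0,0]]])

```text
time_s: 4.32
tool_pos: [0.5122, -0.1236, 0.103]
tool_rot: [179.9, 0.0, 81.2]
force: [-0.4, -0.5, 6.2]
grip_width: 0.0002
grasp_force: 3.0
```

servo_tool(series=[[[0,0,0.003,0,0,0,0],[0,0,0.003,0,0,0,0],[0,0,0.003,0,0,0,0]]])

```text
time_s: 4.57
tool_pos: [0.5125, -0.1237, 0.1026]
tool_rot: [179.9, 0.0, 81.2]
force: [-0.0, -0.7, 9.0]
grip_width: 0.0006
grasp_force: 4.4
```

servo_tool(series=[[[0,0,0.002,0,0,0,0],[0,0,0.002,0,0,0,0],[0,0,0.002,0,0,0,0],[0,0,0.002,0,0,0,0]]])

```text
time_s: 4.9
tool_pos: [0.5126, -0.1237, 0.1024]
tool_rot: [179.9, 0.0, 81.2]
force: [0.2, -0.7, 11.2]
grip_width: 0.0004
grasp_force: 5.3
```

servo_tool(series=[[[0,0,-0.02,0,0,0,0],[0,0,-0.04,0,0,0,0],[0,0,-0.06,0,0,0,0],[0,0,-0.09,0,0,0,0],[0,0,-0.12,0,0,0,0],[0,0,-0.16,0,0,0,0],[0,0,-0.28,0,0,0,1],[0,0,-0.32,0,0,0,1],[0,0,-0.32,0,0,0,1],[0,0,-0.32,0,0,0,1]]])

```text
time_s: 5.73
tool_pos: [0.5122, -0.1235, 0.198]
tool_rot: [179.9, 0.0, 81.2]
force: [1.0, 0.2, -1.0]
grip_width: 0.0194
grasp_force: 0.0
```

Run:
```python
from h import *
c=cam('top'); rect(c,.108,.165,(.5125,-.126),.05,'T')
c=cam('wrist'); rect(c,.108,.165,(.5125,-.126),.05,'W'); rect(c,.09,.104,(.5125,-.126),lab='chg')
to(.511,-.1265,.112,81)
```

```text
Traceback (most recent call last):
  File "h.py", line 35, in rect
    n,l,st,_=cv2.connectedComponentsWithStats(m.astype(np.uint8)); mm=(l==1+st[1:,4].argmax())
                                                                            ~~~~~~~~~~~~~~~^^
ValueError: attempt to get argmax of an empty sequence
```

Top view is occluded by the arm; using the wrist.

Run:
```python
from h import *
c=cam('wrist')
rect(c,.09,.104,(.5125,-.126),lab='chg');rect(c,.108,.165,(.5125,-.126),.05,'W'); 
to(.511,-.1265,.112,81)
```

```text
chg z 0.0979 [ 518.8 -129.1] [80.7 76.1] 81.2
W z 0.1457 [ 509.8 -123.5] [41.5 23.4] 80.4
t 5.8333 pos [ 0.5111 -0.1234  0.1961] rot [-1.799e+02 -1.000e-02  8.118e+01] F [ 0.16 -0.11 -0.18] w 0.0271
cmd [-0.0104  0.0019  0.2804] [-0.0006 -0.      0.001 ]
```

servo_tool(series=[[[-0.01,0,0,0,0,0,0.8],[-0.01,0,0,0,0,0,0.8],[-0.01,0,0,0,0,0,0.8],[-0.01,0,0,0,0,0,0.8],[-0.01,0,0.1,0,0,0.001,0.8],[-0.01,0,0.2,0,0,0.001,0.8],[-0.01,0,0.25,0,0,0.001,0.8],[-0.01,0,0.273,0,0,0.001,0.8],[-0.01,0,0.273,0,0,0.001,0.8],[-0.01,0,0.273,0,0,0.001,0.8]]])

```text
time_s: 6.67
tool_pos: [0.5118, -0.1264, 0.1157]
tool_rot: [180.0, -0.0, 81.0]
force: [1.1, -0.3, 1.7]
grip_width: 0.0697
grasp_force: 0.0
```

servo_tool(series=[[[0,0,0,0,0,0,0],[0,0,0,0,0,0,0],[0,0,0,0,0,0,0],[0,0,0,0,0,0,0],[0,0,0,0,0,0,0],[0,0,0,0,0,0,0],[0,0,0,0,0,0,0],[0,0,0,0,0,0,0],[0,0,0,0,0,0,0],[0,0,0,0,0,0,0]]], grip_force=20)

```text
time_s: 7.5
tool_pos: [0.5112, -0.1265, 0.1151]
tool_rot: [-180.0, 0.0, 81.0]
force: [-0.5, -1.0, 0.7]
grip_width: 0.0243
grasp_force: 19.8
```

servo_tool(series=[[[0,0,-0.02,0,0,0,0],[0,0,-0.05,0,0,0,0],[0,0,-0.08,0,0,0,0],[0,0,-0.12,0,0,0,0],[0,0,-0.16,0,0,0,0],[0,0,-0.2,0,0,0,0],[0,0,-0.25,0,0,0,0],[0,0,-0.3,0,0,0,0],[0,0,-0.3,0,0,0,0]]])

```text
time_s: 8.25
tool_pos: [0.5135, -0.1268, 0.2093]
tool_rot: [179.6, 0.1, 81.0]
force: [-0.1, 0.2, -1.1]
grip_width: 0.0239
grasp_force: 19.8
```

Run:
```python
from h import *
to(.495,.05,.205,76.6)
```

```text
t 8.25 pos [ 0.5135 -0.1268  0.2093] rot [1.7963e+02 8.0000e-02 8.1000e+01] F [-0.12  0.18 -1.06] w 0.0239
cmd [ 0.5724 -0.1533  0.0127] [0.0021 0.0004 0.0244]
```

servo_tool(series=[[[0.57,-0.15,0.015,0,0,0.024,0],[0.57,-0.15,0.015,0,0,0.024,0],[0.57,-0.15,0.015,0,0,0.024,0],[0.57,-0.15,0.015,0,0,0.024,0],[0.57,-0.15,0.015,0,0,0.024,0],[0.57,-0.15,0.015,0,0,0.024,0],[0.57,-0.15,0.015,0,0,0.024,0],[0.57,-0.15,0.015,0,0,0.024,0]]])

```text
time_s: 8.92
tool_pos: [0.4938, 0.0478, 0.2005]
tool_rot: [-180.0, 0.1, 76.6]
force: [0.1, 0.2, -0.5]
grip_width: 0.024
grasp_force: 19.8
```

Run:
```python
from h import *
import pickle
c=cam('wrist'); save(c,'w2.png'); pickle.dump(c,open('w2.pkl','wb'))
rect(c,.023,.036,(.50,.15),.12,'block'); rect(c,.09,.104,(.511,.195),.04,'new'); rect(c,-.01,.02,(.4909,.1084),.03,'pocket floor')
to(.4909,.1084,.205,76.6)
t=cam('top'); rect(t,.023,.036,(.50,.15),.12,'Tblock')
```

```text
block z 0.0299 [497.8 150.4] [148.7  59.9] 76.3
new z 0.0979 [508.3 192.5] [34.7 23.5] 76.5
pocket floor z 0.008 [486.2 106.5] [36.8 27.5] 76.2
t 8.9667 pos [0.4939 0.0475 0.2004] rot [-1.7999e+02  4.0000e-02  7.6510e+01] F [-0.48 -0.04 -1.28] w 0.024
cmd [ 0.1952 -0.057  -0.0154] [-0.0001  0.0002 -0.0005]Traceback (most recent call last):
  File "<stdin>", line 6, in <module>
  File "h.py", line 35, in rect
    n,l,st,_=cv2.connectedComponentsWithStats(m.astype(np.uint8)); mm=(l==1+st[1:,4].argmax())
                                                                            ~~~~~~~~~~~~~~~^^
ValueError: attempt to get argmax of an empty sequence
```

View pics/w2.png

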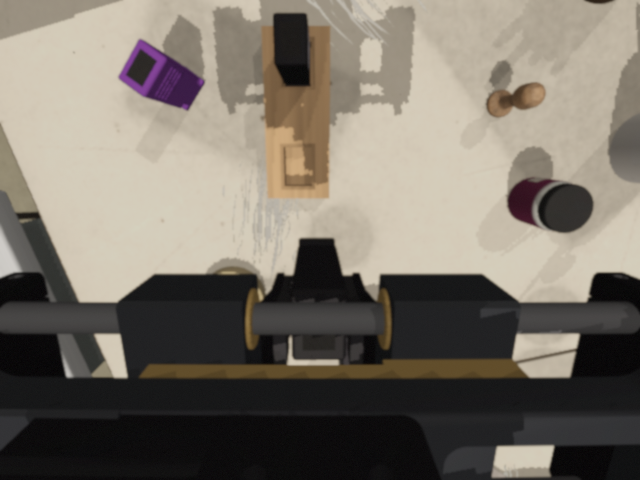

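The wrist picture shows the free pocket at (298,165) and pack_new at (291,50), with the held pack upright in the jaws at (318,255). Going above the pocket, then lowering gently.

servo_tool(series=[[[0.191,-0.0615,0,0,0,0,0],[0.191,-0.0615,0,0,0,0,0],[0.191,-0.0615,0.05,0,0,0,0],[0.191,-0.0615,0.12,0,0,0,0],[0.191,-0.0615,0.19,0,0,0,0],[0.191,-0.0615,0.25,0,0,0,0],[0.191,-0.0615,0.3,0,0,0,0],[0.191,-0.0615,0.317,0,0,0,0],[0.191,-0.0615,0.317,0,0,0,0],[0.191,-0.0615,0.317,0,0,0,0]]])

```text
time_s: 9.85
tool_pos: [0.4894, 0.1089, 0.1059]
tool_rot: [180.0, -0.0, 76.6]
force: [0.2, 0.6, -0.3]
grip_width: 0.0238
grasp_force: 19.8
```

Run:
```python
from h import *
to(.4893,.1075,.067,76.4)
s=cam('side'); u,v=proj(s,[.4893,.1075,.03])[0].astype(int); print(u,v)
save(s,'s2.png',(u-70,v-60,u+70,v+45),5)
```

```text
t 9.85 pos [0.4894 0.1089 0.1059] rot [ 1.80e+02 -1.00e-02  7.66e+01] F [ 0.2   0.63 -0.29] w 0.0238
cmd [-0.0046  0.0007  0.1296] [ 0.     -0.0001  0.0011]
319 322
```

View pics/s2.png

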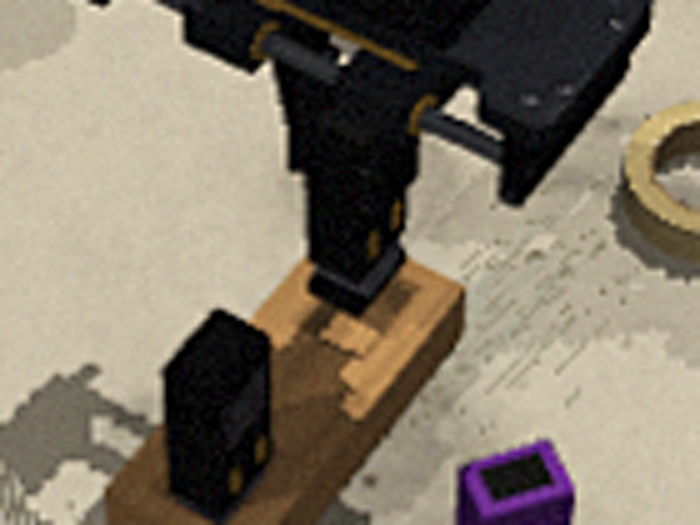

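Side crop: the pack hovers over the free pocket (about 360,300 in the crop). Lowering.

servo_tool(series=[[[-0.004,0,0.02,0,0,0,0],[-0.004,0,0.035,0,0,0,0],[-0.004,0,0.05,0,0,0,0],[-0.004,0,0.06,0,0,0,0],[-0.004,0,0.07,0,0,0,0],[-0.004,0,0.075,0,0,0,0],[-0.004,0,0.075,0,0,0,0]]])

```text
time_s: 10.48
tool_pos: [0.4883, 0.1083, 0.0826]
tool_rot: [-180.0, 0.0, 76.7]
force: [-0.1, 0.1, -1.4]
grip_width: 0.0237
grasp_force: 19.8
```

Bottom is now below the wood's top with no contact force. Continuing.

servo_tool(series=[[[0,0,0.01,0,0,0,0],[0,0,0.02,0,0,0,0],[0,0,0.03,0,0,0,0],[0,0,0.037,0,0,0,0],[0,0,0.042,0,0,0,0],[0,0,0.045,0,0,0,0],[0,0,0.045,0,0,0,0]]])

```text
time_s: 11.07
tool_pos: [0.4885, 0.1083, 0.0693]
tool_rot: [-180.0, 0.0, 76.7]
force: [-0.2, -1.4, -0.7]
grip_width: 0.0239
grasp_force: 19.8
```

servo_tool(series=[[[0,0,0.004,0,0,0,0],[0,0,0.008,0,0,0,0],[0,0,0.008,0,0,0,0]]])

```text
time_s: 11.32
tool_pos: [0.4887, 0.1083, 0.0671]
tool_rot: [180.0, 0.0, 76.7]
force: [0.5, 0.6, -1.0]
grip_width: 0.0241
grasp_force: 19.8
```

servo_tool(series=[[[0,0,0.004,0,0,0,0],[0,0,0.006,0,0,0,0],[0,0,0.006,0,0,0,0]]])

```text
time_s: 11.57
tool_pos: [0.489, 0.1086, 0.067]
tool_rot: [180.0, 0.0, 76.7]
force: [-4.0, -0.8, 12.7]
grip_width: 0.0238
grasp_force: 19.9
```

servo_tool(series=[[[0,0,-0.003,0,0,0,0.75],[0,0,-0.003,0,0,0,0.75],[0,0,-0.003,0,0,0,0.75],[0,0,-0.003,0,0,0,0.75],[0,0,-0.003,0,0,0,0.75],[0,0,-0.003,0,0,0,0.75],[0,0,-0.05,0,0,0,0.75],[0,0,-0.15,0,0,0,0.75],[0,0,-0.28,0,0,0,0.75],[0,0,-0.38,0,0,0,0.75],[0,0,-0.38,0,0,0,0.75],[0,0,-0.38,0,0,0,0.75]]])

```text
time_s: 12.57
tool_pos: [0.49, 0.1085, 0.1811]
tool_rot: [179.8, -0.0, 76.7]
force: [0.1, -1.1, -0.3]
grip_width: 0.0648
grasp_force: 0.0
```

Run:
```python
from h import *
c=cam('wrist')
rect(c,.09,.104,(.511,.195),.04,'new'); rect(c,.09,.104,(.49,.108),.04,'old')
s=cam('side'); rect(s,.09,.104,(.511,.197),.04,'Snew'); rect(s,.09,.104,(.49,.108),.04,'Sold')
to(.510,.195,.185,76.7)
```

```text
new z 0.098 [508.1 193.8] [33.3 23.5] 77.2
old z 0.0979 [487.  108.1] [34.2 23.8] 76.6
Snew z 0.0979 [507.9 198.2] [37.8 27.2] 77.2
Sold z 0.0981 [486.9 112. ] [40.  26.9] 76.9
t 12.6667 pos [0.488  0.108  0.1784] rot [-1.7993e+02  5.0000e-02  7.6670e+01] F [-0.61 -0.48 -0.14] w 0.0652
cmd [ 0.299   0.0045 -0.0224] [-0.0004  0.0003 -0.0002]
```

servo_tool(series=[[[0.294,0.002,0,0,0,0,0.75],[0.294,0.002,0,0,0,0,0.75],[0.294,0.002,0,0,0,0,0.75],[0.294,0.002,0,0,0,0,0.75],[0.294,0.002,0.1,0,0,0,0.75],[0.294,0.002,0.2,0,0,0,0.75],[0.294,0.002,0.3,0,0,0,0.75],[0.294,0.002,0.35,0,0,0,0.75],[0.294,0.002,0.37,0,0,0,0.75],[0.294,0.002,0.37,0,0,0,0.75],[0.294,0.002,0.37,0,0,0,0.75]]])

```text
time_s: 13.58
tool_pos: [0.5096, 0.1935, 0.0684]
tool_rot: [-180.0, 0.0, 76.6]
force: [-0.8, 0.2, 0.4]
grip_width: 0.0655
grasp_force: 0.0
```

servo_tool(series=[[[0,0,0,0,0,0,0],[0,0,0,0,0,0,0],[0,0,0,0,0,0,0],[0,0,0,0,0,0,0],[0,0,0,0,0,0,0],[0,0,0,0,0,0,0],[0,0,0,0,0,0,0],[0,0,0,0,0,0,0],[0,0,0,0,0,0,0]]])

```text
time_s: 14.33
tool_pos: [0.5096, 0.1941, 0.0684]
tool_rot: [180.0, 0.0, 76.7]
force: [0.6, 0.5, 0.7]
grip_width: 0.0238
grasp_force: 19.9
```

servo_tool(series=[[[0,0,-0.02,0,0,0,0],[0,0,-0.05,0,0,0,0],[0,0,-0.09,0,0,0,0],[0,0,-0.15,0,0,0,0],[0,0,-0.25,0,0,0,0],[0,0,-0.36,0,0,0,0],[0,0,-0.47,0,0,0,0],[0,0,-0.5,0,0,0,0],[0,0,-0.5,0,0,0,0]]])

```text
time_s: 15.08
tool_pos: [0.5115, 0.1952, 0.2226]
tool_rot: [179.6, -0.2, 76.7]
force: [-0.0, 0.4, -1.4]
grip_width: 0.024
grasp_force: 19.9
```

Run:
```python
from h import *
to(.5115,-.09,.215,81)
```

```text
t 15.0833 pos [0.5115 0.1952 0.2226] rot [ 1.7962e+02 -1.6000e-01  7.6680e+01] F [-0.03  0.36 -1.42] w 0.024
cmd [-0.9251  0.2189  0.024 ] [ 0.0022 -0.0008 -0.024 ]
```

servo_tool(series=[[[-0.925,0.219,0,0,0,-0.024,0],[-0.925,0.219,0,0,0,-0.024,0],[-0.925,0.219,0,0,0,-0.024,0],[-0.925,0.219,0,0,0,-0.024,0],[-0.925,0.219,0,0,0,-0.024,0],[-0.925,0.219,0,0,0,-0.024,0],[-0.925,0.219,0,0,0,-0.024,0],[-0.925,0.219,0,0,0,-0.024,0],[-0.925,0.219,0,0,0,-0.024,0],[-0.925,0.219,0,0,0,-0.024,0],[-0.925,0.219,0,0,0,-0.024,0]]])

```text
time_s: 16.0
tool_pos: [0.5093, -0.0892, 0.2177]
tool_rot: [-179.9, -0.0, 81.2]
force: [-0.2, -0.1, -1.3]
grip_width: 0.0237
grasp_force: 19.9
```

Run:
```python
from h import *
to(.5114,-.1265,.168,81)
```

```text
t 16.0 pos [ 0.5093 -0.0892  0.2177] rot [-1.7993e+02 -4.0000e-02  8.1150e+01] F [-0.24 -0.07 -1.28] w 0.0237
cmd [-0.1217  0.0264  0.1655] [-0.0004 -0.0002  0.0009]
```

servo_tool(series=[[[-0.122,0.022,0,0,0,0.001,0],[-0.122,0.022,0.05,0,0,0.001,0],[-0.122,0.022,0.1,0,0,0.001,0],[-0.122,0.022,0.14,0,0,0.001,0],[-0.122,0.022,0.16,0,0,0.001,0],[-0.122,0.022,0.16,0,0,0.001,0],[-0.122,0.022,0.16,0,0,0.001,0],[-0.122,0.022,0.16,0,0,0.001,0]]])

```text
time_s: 16.67
tool_pos: [0.5109, -0.1278, 0.1711]
tool_rot: [179.9, 0.0, 80.9]
force: [0.4, -0.0, -0.4]
grip_width: 0.0234
grasp_force: 19.9
```

Run:
```python
from h import *
to(.5114,-.1265,.160,81)
s=cam('side'); u,v=proj(s,[.5114,-.1265,.1])[0].astype(int); print(u,v)
save(s,'s3.png',(u-60,v-60,u+60,v+40),5)
```

```text
t 16.6667 pos [ 0.5109 -0.1278  0.1711] rot [1.7993e+02 1.0000e-02 8.0880e+01] F [ 0.39 -0.01 -0.43] w 0.0234
cmd [0.0046 0.0008 0.037 ] [ 0.0004  0.0001 -0.0007]
347 215
```

View pics/s3.png

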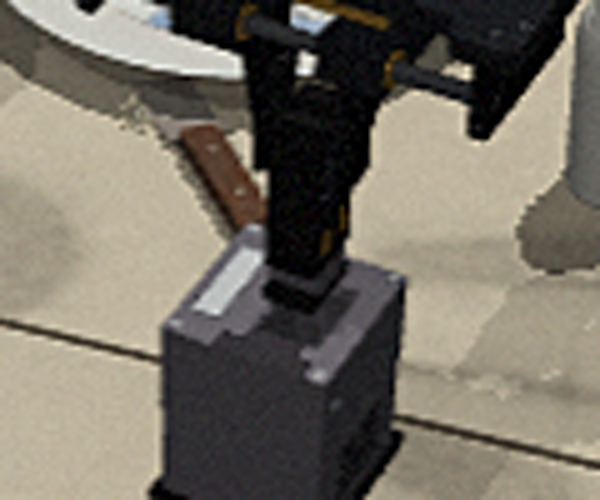

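Side crop: the pack hangs just above the bay (about 310,310). Lowering slowly.

servo_tool(series=[[[0.004,0.001,0.015,0,0,0,0],[0.004,0.001,0.025,0,0,0,0],[0.004,0.001,0.032,0,0,0,0],[0.004,0.001,0.04,0,0,0,0],[0.004,0.001,0.046,0,0,0,0],[0.004,0.001,0.05,0,0,0,0],[0.004,0.001,0.05,0,0,0,0]]])

```text
time_s: 17.3
tool_pos: [0.5106, -0.1273, 0.155]
tool_rot: [-180.0, 0.0, 80.8]
force: [-0.7, -1.2, -0.6]
grip_width: 0.0239
grasp_force: 19.9
```

servo_tool(series=[[[0,0,0.008,0,0,0,0],[0,0,0.016,0,0,0,0],[0,0,0.024,0,0,0,0],[0,0,0.032,0,0,0,0],[0,0,0.04,0,0,0,0],[0,0,0.04,0,0,0,0]]])

```text
time_s: 17.8
tool_pos: [0.5105, -0.1273, 0.1427]
tool_rot: [-180.0, 0.0, 80.8]
force: [0.6, -0.4, -1.6]
grip_width: 0.024
grasp_force: 19.9
```

servo_tool(series=[[[0,0,0.015,0,0,0,0],[0,0,0.03,0,0,0,0],[0,0,0.045,0,0,0,0],[0,0,0.06,0,0,0,0],[0,0,0.07,0,0,0,0],[0,0,0.08,0,0,0,0],[0,0,0.08,0,0,0,0]]])

```text
time_s: 18.38
tool_pos: [0.5105, -0.1273, 0.1185]
tool_rot: [-179.9, -0.0, 80.8]
force: [-0.2, -1.8, -2.1]
grip_width: 0.024
grasp_force: 19.9
```

servo_tool(series=[[[0,0,0.005,0,0,0,0],[0,0,0.006,0,0,0,0],[0,0,0.006,0,0,0,0.7],[0,0,0.006,0,0,0,0.7],[0,0,0.006,0,0,0,0.7],[0,0,0.006,0,0,0,0.7],[0,0,0.006,0,0,0,0.7],[0,0,0.006,0,0,0,0.7],[0,0,-0.07,0,0,0,0.7],[0,0,-0.17,0,0,0,0.7],[0,0,-0.19,0,0,0,0.7],[0,0,-0.19,0,0,0,0.7]]])

```text
time_s: 19.38
tool_pos: [0.5127, -0.1275, 0.1789]
tool_rot: [179.7, 0.1, 80.8]
force: [1.1, 0.5, 0.5]
grip_width: 0.0606
grasp_force: 0.0
```

servo_tool(series=[[[0,0,0,0,0,0,0],[0,0,0,0,0,0,0],[0,0,0,0,0,0,0],[0,0,0,0,0,0,0],[0,0,0,0,0,0,0],[0,0,0,0,0,0,0],[0,0,0,0,0,0,0],[0,0,0,0,0,0,0],[0,0,0,0,0,0,0],[0,0,0,0,0,0,0]]])

```text
time_s: 20.22
tool_pos: [0.5108, -0.1272, 0.1763]
tool_rot: [180.0, 0.0, 80.8]
force: [-0.4, 0.4, 0.8]
grip_width: 0.0044
grasp_force: 0.0
```

Run:
```python
from h import *
to(.511,-.1265,.150,81)
c=cam('wrist'); rect(c,.135,.16,(.511,-.127),.035,'new')
```

```text
t 20.2167 pos [ 0.5108 -0.1272  0.1763] rot [1.800e+02 1.000e-02 8.082e+01] F [-0.37  0.36  0.79] w 0.0044
cmd [0.0024 0.0002 0.0878] [ 0.     0.    -0.001]
new z 0.1458 [ 510.1 -125.8] [36.1 23.5] 79.9
```

The pack's top is at z 0.146, so it rests on the raised cradle. Pressing down.

servo_tool(series=[[[0.002,0,0.04,0,0,0,0],[0.002,0,0.07,0,0,0,0],[0.002,0,0.085,0,0,0,0],[0.002,0,0.095,0,0,0,0],[0.002,0,0.105,0,0,0,0],[0.002,0,0.115,0,0,0,0],[0.002,0,0.125,0,0,0,0],[0.002,0,0.135,0,0,0,0],[0.002,0,0.145,0,0,0,0],[0.002,0,0.15,0,0,0,0]]])

```text
time_s: 21.1
tool_pos: [0.5103, -0.1265, 0.1318]
tool_rot: [-179.9, 0.0, 80.8]
force: [-4.1, 0.0, 6.9]
grip_width: 0.0005
grasp_force: 3.5
```

servo_tool(series=[[[0,0,0.008,0,0,0,0],[0,0,0.016,0,0,0,0],[0,0,0.024,0,0,0,0],[0,0,0.032,0,0,0,0],[0,0,0.04,0,0,0,0],[0,0,0.04,0,0,0,0]]])

```text
time_s: 21.6
tool_pos: [0.5102, -0.1265, 0.1197]
tool_rot: [-179.9, 0.0, 80.8]
force: [-1.5, 0.7, 3.6]
grip_width: 0.0008
grasp_force: 2.0
```

servo_tool(series=[[[0,0,0.007,0,0,0,0],[0,0,0.014,0,0,0,0],[0,0,0.021,0,0,0,0],[0,0,0.028,0,0,0,0],[0,0,0.035,0,0,0,0],[0,0,0.04,0,0,0,0],[0,0,0.04,0,0,0,0]]])

```text
time_s: 22.18
tool_pos: [0.5102, -0.1265, 0.1077]
tool_rot: [-179.9, 0.0, 80.8]
force: [-4.2, 1.2, 5.1]
grip_width: 0.0008
grasp_force: 2.5
```

servo_tool(series=[[[0,0,0.004,0,0,0,0],[0,0,0.008,0,0,0,0],[0,0,0.012,0,0,0,0],[0,0,0.014,0,0,0,0],[0,0,0.014,0,0,0,0]]])

```text
time_s: 22.6
tool_pos: [0.5102, -0.1265, 0.1037]
tool_rot: [-179.9, 0.0, 80.8]
force: [-3.9, 2.0, 7.0]
grip_width: 0.0007
grasp_force: 3.3
```

servo_tool(series=[[[0,0,0.003,0,0,0,0],[0,0,0.005,0,0,0,0],[0,0,0.005,0,0,0,0],[0,0,0.005,0,0,0,0]]])

```text
time_s: 22.93
tool_pos: [0.5102, -0.1264, 0.1027]
tool_rot: [-179.9, 0.0, 80.8]
force: [-5.8, 0.6, 10.0]
grip_width: 0.0003
grasp_force: 4.8
```

servo_tool(series=[[[0,0,0.002,0,0,0,0],[0,0,0.002,0,0,0,0],[0,0,0.002,0,0,0,0],[0,0,0.002,0,0,0,0]]])

```text
time_s: 23.27
tool_pos: [0.5102, -0.1265, 0.1024]
tool_rot: [-179.9, 0.0, 80.8]
force: [-6.4, 0.8, 12.0]
grip_width: 0.0004
grasp_force: 6.0
```

Same depth and force as the release press. Rising and checking.

servo_tool(series=[[[0,0,-0.01,0,0,0,0],[0,0,-0.02,0,0,0,0],[0,0,-0.03,0,0,0,0],[0,0,-0.045,0,0,0,0],[0,0,-0.065,0,0,0,0],[0,0,-0.1,0,0,0,0],[0,0,-0.18,0,0,0,0],[0,0,-0.28,0,0,0,0],[0,0,-0.4,0,0,0,0],[0,0,-0.4,0,0,0,0],[0,0,-0.4,0,0,0,0]]])

```text
time_s: 24.18
tool_pos: [0.5128, -0.127, 0.224]
tool_rot: [179.7, 0.1, 80.8]
force: [0.7, -0.3, -1.2]
grip_width: 0.0002
grasp_force: 0.0
```

Run:
```python
from h import *
s=cam('side'); save(s,'final.png')
c=cam('wrist'); rect(c,.106,.16,(.511,-.127),.035,'new')
rect(s,.106,.16,(.511,-.127),.035,'Snew'); rect(s,.09,.104,(.49,.108),.04,'Sold')
```

```text
new z 0.1175 [ 510.3 -126.4] [35.2 23.2] 80.1
Snew z 0.1171 [ 509.3 -120.2] [46.1 29.4] 81.2
Sold z 0.098 [486.8 111.6] [38.8 27.4] 75.8
```

View pics/final.png

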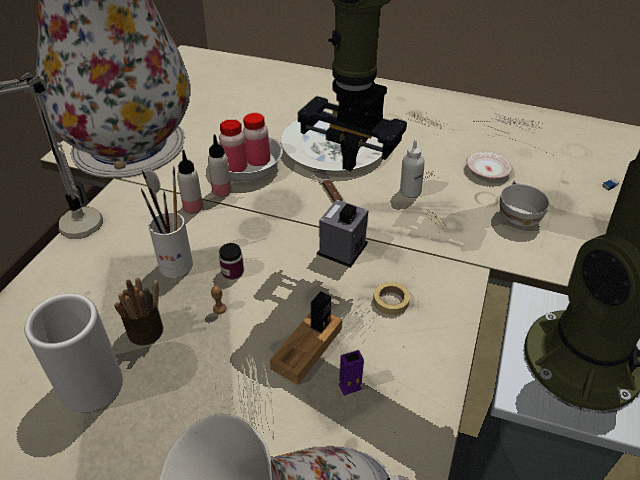

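The final picture shows the new pack held down in the bay at (347,213), with its top at 0.1175 as the old one's was. The old pack stands in the formerly free pocket at (320,312), the bystanders have not moved, and the arm is clear.

```bash
python3 -c "
from h import *
print(env.sign_off())"
```

```text
the job is handed in; nothing more can be done
None
```

The packs are swapped and the job is handed in at about 24 s: the new pack is held down in the charger's bay, the old one stands in the block's formerly free pocket, the strongest press I read was 12 N, and the other things look unmoved.

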